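Unload the little parts trailer and unhitch it

TASK

Unload the small parts trailer, sorting its goods: both corks into the round dish, the battery into the oblong tray. Then take the latch by its upright tab, pull it sideways away from the coupler against its spring, all the way, and with it pulled lift the tongue off the ball until the coupler is about 6 cm higher than it was; finish still holding it raised and still, not letting go. Leave the glue tube and the wax tin where they are.

Things in the scene. Friction and masses are not known exactly. Their poses are not given: they have to be found in the camera images.
- stand: plywood board 170 x 380 x 12 mm, fixed on the table; origin under its centre, x across, y along it, z up. Steel ball mount at y = +130 mm; the trailer's axle lies across it at y = -85 mm, z = 34 mm. The tongue points to +y, the trailer's bed lies to -y, the latch tab stands on the -x side (towards the robot at yaw 0)
- trailer: two-wheeled trailer, 0.4 kg, that only tips about its axle (0 to 0.5 rad) and falls back if let go; 3 N at the tab lift it. Origin mid-axle, axes as the stand's when down; +a about x raises the tongue. Aluminium bed 130 (x) x 180 (y) mm over the axle: floor 32 mm above the origin, 66 above the table, rim 8 mm higher. Dark tongue to +y ends in the coupler, a hood 42 wide (x), 62 long, 215 mm from the axle
- coupler (a point): top of the coupler's hood straight above the ball when down (84 mm above the table); moves with the trailer
- ball (a point): centre of the fixed steel hitch ball, diameter 28 mm, 62 mm above the table
- latch_tab (a point): grip point of the latch, 77 mm above the table, 66 mm to the stand's -x side of the ball: middle of an upright steel tab, 10 mm thick (x), 26 mm long (y), 55 to 101 mm above the table, with a black bead 14 mm thick on top (to 115 mm). 40 mm free between tab and hood. The latch is part of the trailer and rises with it: lifting by the tab lifts the tongue
- latch (a joint): how far the latch is pulled, m: 0 = locked under the ball, 0.014 = fully pulled, to the trailer's -x. The spring pushes it shut with 4 N at 0, 10 N fully pulled, and returns it if let go. The tongue cannot rise until it is pulled by more than 7 mm
- cork_large: tapered cork bung, 24 mm diameter, 24 mm high, standing upright on the trailer's bed; origin in the middle of its underside
- cork_small: tapered cork bung, 20 mm diameter, 20 mm high, standing upright on the trailer's bed; origin in the middle of its underside
- battery: small round battery cell 15 x 50 x 15 mm lying on the trailer's bed, roughly across it; origin in the middle of its underside, its length along its own y
- round_dish: white round dish, fixed on the table: 110 mm across at the rim, 100 mm at the foot, 42 mm high, wall 4 mm, inner floor 5 mm above the table; origin under its centre. For the corks
- oblong_tray: light wooden open tray, fixed on the table: 90 (x) x 120 (y) x 32 mm high, walls 5 mm; origin under its centre. For the battery
- glue: bystander: glue tube 35 x 131 x 25 mm lying on the table; origin at its underside
- wax_tin_0: bystander: round tin, 58 mm diameter, 22 mm high, on the table; origin at its underside

How it is judged:
By the outcome, as a careful person would: the job done as asked, in the order asked, and still so for the second after the job is handed in, while the arm keeps its last pose, push and grip.
It also fails if it takes over 72 s, if anything falls off the work surface, if the arm or the gripper's body presses on something with over 40 N, if the wrist force passes 120 N, or if a joint passes its speed limit or range.

ROBOT

A 6-joint arm with a two-finger parallel gripper is mounted at the origin on a cart in front of the work surface, level with it; the furniture and walls round the work are solid. World frame = base frame: x ahead of the robot, y to its left, z up, the work surface at z = 0. Lengths are in mm, angles in rad, forces in N, time in s.
With the tool pointing down it reaches from about 375 to 925 mm from the base axis. Payload 5.7 kg.
Tool frame: the origin (TCP) lies midway between the tips of the shut fingers; the grasp point (between the pads) lies 19 mm behind it; z points along the fingers, y is the direction in which the jaws open and shut (so a half turn about z gives the same grasp; the last joint's range is limited). The gripper opens to 88 mm and grips with 3 to 60 N. Pads are 20 mm wide; open, the fingers measure 115 mm over their backs; the gripper's body (75 mm by 178 mm) begins 61 mm behind the grasp point.
Start: joints at [1.078, 0.359, 1.51, -0, 1.272, -0.115], TCP at [221.316, 557.657, 222.623] pointing down, gripper open.
Joint ranges: [-2.97, 2.97], [-1.01, 2.36], [0.21, 2.38], [-0.96, 4.11], [0.2, 2.71], [-2.98, 2.98]. Speed limits (rad/s): [2.39, 2.39, 3.14, 3.14, 3.14, 3.14].

INTERFACE

Orientations are given as a unit quaternion [w, x, y, z].
In Python, from plant import env gives the robot as it stands. The module is installed in compiled form; this text tells all that it offers.
- The arm moves only by the tool drive_tool, never from a script. Its argument "plan" is a list of rows, each a list of 7 numbers: the turn, a rotation vector about the tool's x, y, z normalised to -1 to 1, where 1 is 180 degrees, then the shift along the tool's x, y, z normalised to -1 to 1, where 1 is 0.2 m, then the opening, from 0 (shut) to 1 (fully open). A call has 1 to 12 rows; each row shifts and turns the commanded pose from where the row before left it, along the tool's axes as they then stand; what a row does not reach is not made up. A row lasts 1/12 s, in which the tool goes at most 41.7 mm and 7.16 degrees, less where a joint would pass 70% of its speed; a pose out of reach is approached as far as the arm can. A call with a number of a shift or a turn outside -1 to 1 is refused whole. A call with a gripper value outside its range is refused whole. The fingers move at their own pace and stop on an object; "newtons" is the grip in N (left out, the last holds). Time passes only in rows, so rows that do not move let the fingers close. It gives the time, the measured TCP pose, the force and the opening at its end, in the units of the state.
- env.read_state(): the state, without advancing time (a new reading comes with each control period).
- env.capture(name): name is "scene" or "top" or "wrist"; returns the picture (480x640x3 uint8, red, green, blue); there is no depth.
- env.camera_info(name): a dict with "intrinsics" (3x3 intrinsics, pixels), "world_from_camera" (4x4, takes a point from camera to world coordinates); the wrist camera has in their place "tool_from_camera" (4x4, takes a point from camera to tool coordinates, whose origin is the TCP and whose axes are the flange's). Camera axes: x right, y down, z forward; pixel columns grow to the right and rows downward; lengths in mm; the calibration is good to about 2 mm. A picture is of the moment at which its call begins: read the wrist's pose just before it. camera_info takes no time and is no camera call.
- env.job_done(): hands the job in, once; it reports no verdict.
Trained networks look in the newest picture that a camera, given by its name, has taken for a name from the list of things; names that differ only in an ending like _2 or _b are one class to them, and where a whole thing is asked for, a point or a joint stands for the part that bears it (a point fixed in the world has none). Each returns a list of dicts, best first, with "conf" (0 to 1); they miss things now and then, are a little off and sometimes report something else, mostly with a low value. They report only what shows in the picture. A call takes as long as a camera call.
- env.search_frame(query, camera): "extent" ([centre column, centre row, width, height] in pixels, round what is visible of it).
- env.landmark_of(query, camera): "point" ([column, row] in pixels: a listed point, or the origin of a listed thing).
The state is a dict: "t": time; "qpos": joint angles; "joint_vel": joint speeds; "joint_efforts": joint torques, N m; "eef_pos": TCP position; "tcp_rot": TCP orientation; "wrist_force": force on the tool from outside, world axes, zero at the start; "wrist_torque": the same for the moment, N m; "gripper_width": finger opening in mm.
Only numpy, scipy, OpenCV 4.12 (cv2) and the standard library are available. Lean on these libraries where they do the work, as an engineer would, in place of code of your own. Each camera call takes 0.05 s, during which the arm holds its last target.

## Working session

There is one attempt and no reset: what is moved stays moved. The work goes in short steps, Python scripts to look and compute and a tool call to move; the robot and the scene stay as the last step left them, time stands still between calls to the robot, and variables do not carry over. Pictures are saved under pics/ and viewed, and the job is handed in when it is done.

Besides the shell and the picture viewer there is one more tool, called after "Call:" as name(argument=value, ...), one argument or row to a line, values as JSON. drive_tool: Moves the arm, as the interface text tells. Its arguments: {"type":"object","properties":{"plan":{"type":"array"},"newtons":{"type":"number"}},"required":["plan"]}

```bash
mkdir -p pics; cat > h.py <<'E'
import numpy as np, cv2
from plant import env
def save(n,img): cv2.imwrite('pics/'+n+'.png',cv2.cvtColor(img,cv2.COLOR_RGB2BGR))
def ray(cam,px):
    ci=env.camera_info(cam);K=np.array(ci["intrinsics"]);T=np.array(ci["world_from_camera"])
    d=np.linalg.inv(K)@np.array([px[0],px[1],1.]);d=T[:3,:3]@d
    return T[:3,3],d
def atz(cam,px,z):
    o,d=ray(cam,px);return o+d*(z-o[2])/d[2]
def proj(cam,p):
    ci=env.camera_info(cam);K=np.array(ci["intrinsics"]);T=np.linalg.inv(np.array(ci["world_from_camera"]))
    c=T[:3,:3]@np.array(p)+T[:3,3];c=K@c;return c[:2]/c[2]
E
python3 - <<'E'
from h import *
np.set_printoptions(precision=3,suppress=True)
print(env.read_state())
for c in ["top","scene"]:
    im=env.capture(c);save(c+'0',im)
    print(c,env.camera_info(c))
    for q,z in [("stand",0),("trailer",34),("coupler",84),("ball",62),("latch_tab",77),("cork_large",66),("cork_small",66),("battery",66),("round_dish",0),("oblong_tray",0),("glue",0),("wax_tin_0",0)]:
        for r in env.landmark_of(q,c)[:2]: print(q,r["conf"],np.array(r["point"]),atz(c,r["point"],z))
print(env.read_state()['t'])
E
```

```text
{'t': 0.0, 'qpos': array([ 1.078,  0.359,  1.511, -0.   ,  1.272, -0.115]), 'joint_vel': array([-0.001, -0.001, -0.001,  0.002,  0.001,  0.002]), 'joint_efforts': array([ -0.001, -51.536, -27.071,   0.067,   0.035,  -0.   ]), 'eef_pos': array([221.02 , 557.067, 221.825]), 'tcp_rot': array([-0.   ,  0.188,  0.982, -0.001]), 'wrist_force': array([-0.996,  1.128,  0.452]), 'wrist_torque': array([-0.021, -0.002,  0.016]), 'gripper_width': 87.99679507366471}
top {'intrinsics': array([[462.987,   0.   , 313.378],
       [  0.   , 462.987, 248.55 ],
       [  0.   ,   0.   ,   1.   ]]), 'world_from_camera': array([[  -0.023,   -0.996,    0.09 ,  392.687],
       [  -0.999,    0.019,   -0.039,  105.564],
       [   0.037,   -0.091,   -0.995, 1017.21 ],
       [   0.   ,    0.   ,    0.   ,    1.   ]])}
stand 0.6 [235.2 207. ] [580.183 236.812   0.   ]
trailer 0.65 [272.5 208.9] [568.53  152.955  34.   ]
coupler 0.7 [165.6 195. ] [591.496 365.772  84.   ]
ball 0.91 [166.8 190.8] [604.98  369.501  62.   ]
latch_tab 0.68 [160.1 227.8] [525.768 378.324  77.   ]
cork_large 0.57 [246.4 201.9] [578
[... 995 characters left out ...]
227.9] [565.761 152.557  34.   ]
trailer 0.74 [434.5 340.7] [ 577.024 -164.429   34.   ]
coupler 0.93 [283.7 148.4] [600.547 371.666  84.   ]
ball 0.64 [283.3 158.5] [595.375 365.945  62.   ]
latch_tab 0.91 [253.8 159. ] [528.933 379.375  77.   ]
latch_tab 0.51 [374.  390.1] [ 424.008 -195.949   77.   ]
cork_large 0.45 [315.3 199.6] [578.654 203.359  66.   ]
cork_small 0.42 [341.2 229. ] [575.01  104.456  66.   ]
battery 0.59 [325.6 213.8] [573.098 156.279  66.   ]
round_dish 0.56 [438.1 344.2] [ 597.997 -160.212    0.   ]
oblong_tray 0.95 [375.9 392.3] [ 454.591 -173.788    0.   ]
glue 0.89 [224.  262.8] [365.471 200.365  -0.   ]
wax_tin_0 0.85 [313.7 443. ] [ 330.09  -188.542    0.   ]
1.3
```

View pics/top0.png

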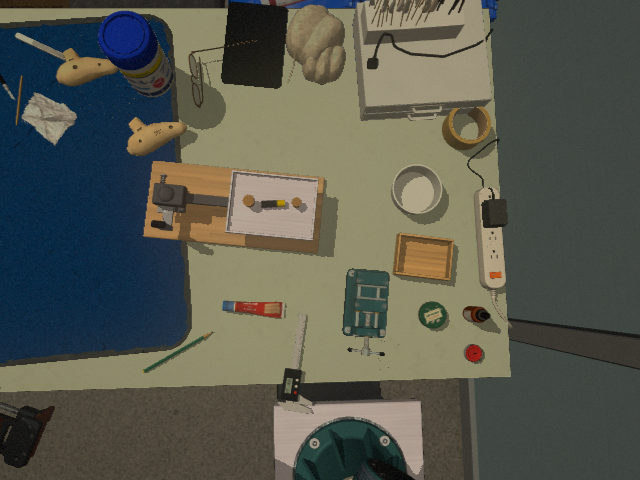

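View pics/scene0.png

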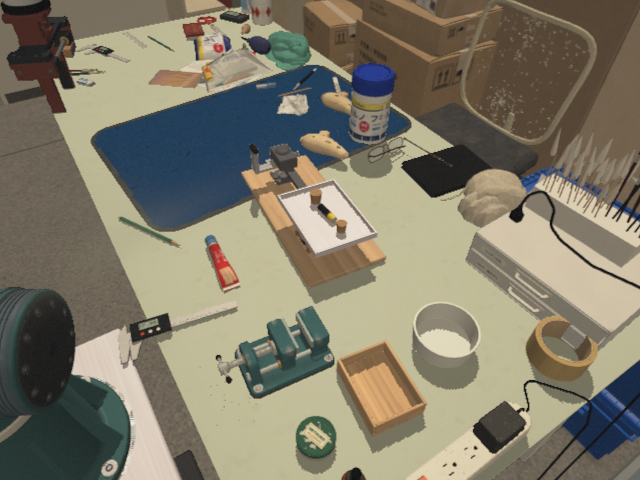

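```bash
python3 - <<'E'
import cv2
a=cv2.imread('pics/top0.png')[150:260,135:340];cv2.imwrite('pics/z1.png',cv2.resize(a,None,fx=3.9,fy=3.9,interpolation=cv2.INTER_CUBIC))
a=cv2.imread('pics/scene0.png')[130:290,230:400];cv2.imwrite('pics/z2.png',cv2.resize(a,None,fx=3.7,fy=3.7,interpolation=cv2.INTER_CUBIC))
E
```

```text
(no output)
```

View pics/z1.png

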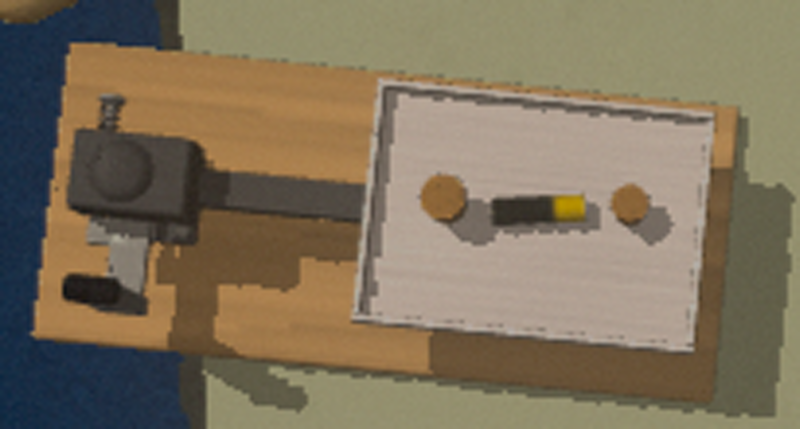

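View pics/z2.png

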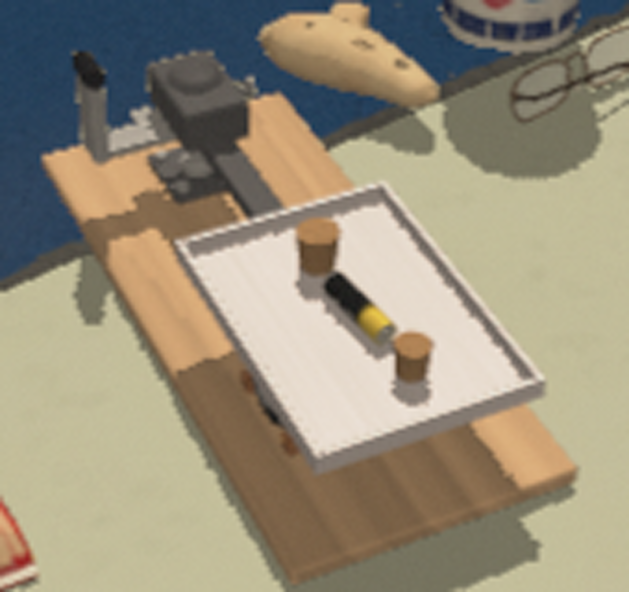

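```bash
cat > tri.py <<'E'
from h import *
np.set_printoptions(precision=1,suppress=True)
t=lambda x,y:(135+x/3.9-.4,150+y/3.9-.4)
s=lambda x,y:(230+x/3.7-.4,130+y/3.7-.4)
def tri(a,b):
    A=[];B=[]
    for o,d in (ray('top',a),ray('scene',b)):
        d=d/np.linalg.norm(d);P=np.eye(3)-np.outer(d,d);A.append(P);B.append(P@o)
    return np.linalg.solve(sum(A),sum(B))
if __name__=='__main__':
    from scipy.optimize import least_squares
    top=[(70,43),(738,105),(712,402),(33,337)];sc=[(275,95),(577,472),(287,583),(43,157)]
    loc=[(85,190),(85,-190),(-85,-190),(-85,190)]
    bt=[(383,80),(714,115),(693,351),(355,319)];bs=[(382,186),(544,383),(318,463),(176,243)]
    bl=[(65,5),(65,-175),(-65,-175),(-65,5)]
    for nm,P in (('top',[t(*p) for p in top]),('scene',[s(*p) for p in sc])):
        print(nm,np.array([atz(nm,p,12)[:2] for p in P]).tolist())
    for nm,P in (('top',[t(*p) for p in bt]),('scene',[s(*p) for p in bs])):
        print('bed',nm,np.array([atz(nm,p,74)[:2] for p in P]).round(1).tolist())
    def f(v):
        c,si=np.cos(v[2]),np.sin(v[2]);r=[]
        for nm,P in (('top',[t(*p) for p in top]),('scene',[s(*p) for p in sc])):
            for p,l in zip(P,loc):
                r+=list(proj(nm,[v[0]+c*l[0]-si*l[1],v[1]+si*l[0]+c*l[1],12])-p)
        return r
    v=least_squares(f,[580,235,-.08],loss='soft_l1',x_scale=[1,1,.01]);print(v.x[:2],'%.4f'%v.x[2],np.array(v.fun))
    x,y,w=v.x;c,si=np.cos(w),np.sin(w)
    L=lambda a,b:np.array([x+c*a-si*b,y+si*a+c*b])
    print('ball',L(0,130),'tab',L(-66,130),'axle',L(0,-85))
    print('tabtop tri',tri(t(92,289),s(91,70)))
    for n,a,b,z in (('L',t(443,197),s(320,231),90),('S',t(630,204),s(412,343),86),('b',t(539,209),s(360,306),74)):
        print(n,tri(a,b),atz('top',a,z),atz('scene',b,z))
    print('bat ends',atz('top',t(492,210),74),atz('top',t(585,207),74), atz('scene',s(331,281),74),atz('scene',s(388,329),74))
E
python3 tri.py
```

```text
top [[683.7117467451856, 414.58774104874794], [643.2127329671442, 39.572223240072915], [474.31380558639484, 58.301583443328134], [517.7419907866065, 433.3861689132421]]
scene [[678.5054388608096, 413.2964329533216], [638.4858184042188, 37.71998616081635], [467.79748939334183, 54.23786508665802], [516.6519118808727, 432.09451250548597]]
bed top [[643.8, 231.6], [622.5, 56.6], [496.4, 70.6], [516.5, 247.1]]
bed scene [[639.4, 230.3], [620.5, 54.0], [493.3, 67.2], [514.5, 247.2]]
[577.9 236.1] -0.1157 [-0.2 -0.2  1.   1.3  0.6  1.3 -0.6  1.1  1.6 -1.   0.8 -0.3  0.9 -1.9
 -1.  -0.4]
ball [592.9 365.2] tab [527.3 372.8] axle [568.  151.6]
tabtop tri [529.5 373.1 107.9]
L [577.4 199.   89.5] [577.3 199.   90. ] [577.1 198.5  90. ]
S [572.3 102.4  86.7] [572.9 102.2  86. ] [572.3 103.2  86. ]
b [572.6 150.4  74.8] [573.3 150.2  74. ] [572.6 151.3  74. ]
bat ends [573.1 175.   74. ] [574. 126.  74.] [570.3 176.2  74. ] [575.3 128.7  74. ]
```

```bash
cat > pl.py <<'E'
# usage: pl.py n opening x y z [yaw of tool y deg] [tilt deg]
import sys
from h import *
from scipy.spatial.transform import Rotation as Ro
def state():
    s=env.read_state();q=np.array(s['tcp_rot']);return np.array(s['eef_pos']),Ro.from_quat([q[1],q[2],q[3],q[0]])
def plan(p,R,P,RG,n,g):
    rows=[]
    for i in range(n):
        k=n-i
        rv=np.round((R.inv()*RG).as_rotvec()/k/np.pi,4)
        d=np.round(R.inv().apply((P-p)/k)/200,3)
        p=p+R.apply(d*200);R=R*Ro.from_rotvec(rv*np.pi)
        rows.append([float(x) for x in rv]+[float(x) for x in d]+[g])
    return rows
def down(yaw):
    c,s=np.cos(yaw),np.sin(yaw)
    y=np.array([c,s,0]);z=np.array([0,0,-1.]);return Ro.from_matrix(np.stack([np.cross(y,z),y,z],1))
if __name__=='__main__':
    n=int(sys.argv[1]);g=float(sys.argv[2]);P=np.array([float(v) for v in sys.argv[3:6]])
    yaw=float(sys.argv[6]) if len(sys.argv)>6 else 0
    p,R=state();print(p,'t',env.read_state()['t'])
    for r in plan(p,R,P,down(np.radians(yaw)),n,g): print(r)
E
python3 pl.py 12 0.6 577 199 180 0
python3 -c "
from h import *
for q in ('round_dish','oblong_tray'):
  for c in ('top','scene'):
    pass
import cv2
a=cv2.imread('pics/top0.png')[140:300,330:500];cv2.imwrite('pics/z3.png',cv2.resize(a,None,fx=3.5,fy=3.5))"
```

```text
[221.30482182 557.64928725 222.63297756] t 1.3
[-0.0, 0.0, 0.0316, -0.193, -0.084, 0.018, 0.6]
[-0.0, 0.0, 0.0316, -0.2, -0.065, 0.018, 0.6]
[-0.0, 0.0, 0.0317, -0.206, -0.045, 0.018, 0.6]
[-0.0, 0.0, 0.0316, -0.209, -0.024, 0.018, 0.6]
[-0.0, 0.0, 0.0317, -0.21, -0.003, 0.018, 0.6]
[-0.0, 0.0, 0.0316, -0.21, 0.018, 0.018, 0.6]
[-0.0, 0.0, 0.0317, -0.207, 0.039, 0.018, 0.6]
[-0.0, 0.0, 0.0316, -0.202, 0.059, 0.017, 0.6]
[-0.0, 0.0, 0.0317, -0.195, 0.079, 0.018, 0.6]
[-0.0, 0.0, 0.0316, -0.186, 0.098, 0.017, 0.6]
[-0.0, 0.0, 0.0317, -0.176, 0.116, 0.018, 0.6]
[-0.0, 0.0, 0.0316, -0.164, 0.132, 0.017, 0.6]
```

View pics/z3.png

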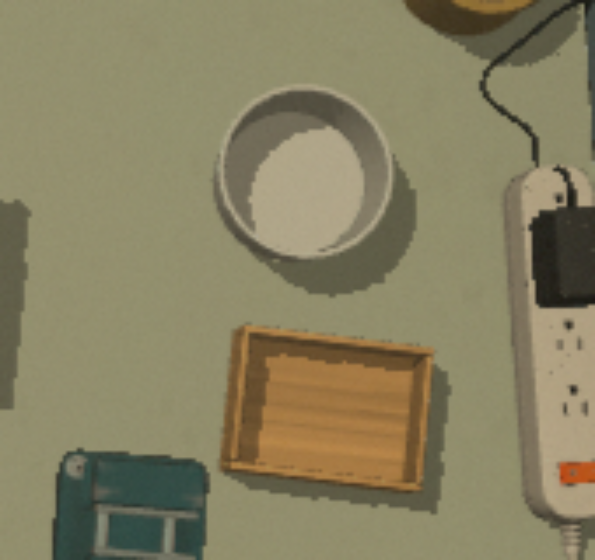

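Call:
drive_tool(
  plan=[
    [0,0,0.0316,-0.193,-0.084,0.018,0.6],
    [0,0,0.0316,-0.2,-0.065,0.018,0.6],
    [0,0,0.0317,-0.2,-0.045,0.018,0.6],
    [0,0,0.0316,-0.203,-0.024,0.018,0.6],
    [0,0,0.0317,-0.204,-0.003,0.018,0.6],
    [0,0,0.0316,-0.204,0.018,0.018,0.6],
    [0,0,0.0317,-0.2,0.039,0.018,0.6],
    [0,0,0.0316,-0.2,0.059,0.017,0.6],
    [0,0,0.0317,-0.195,0.079,0.018,0.6],
    [0,0,0.0316,-0.186,0.098,0.017,0.6],
    [0,0,0.0317,-0.176,0.116,0.018,0.6],
    [0,0,0.0316,-0.164,0.132,0.017,0.6],
  ],
  newtons=15,
)

```text
t: 2.3
eef_pos: [571.2, 204.4, 180.3]
tcp_rot: [0.0, 0.709, 0.705, 0.0]
wrist_force: [-0.5, 0.3, 0.2]
gripper_width: 53.0
```

```bash
python3 pl.py 1 0.6 577 199 70.5 0; python3 -c "
from h import *
for p in ((330+305/3.5,140+172/3.5),): print(atz('top',p,42))
print(atz('top',(330+327/3.5,140+407/3.5),32))
c=('scene',(446,325));print(atz(*c,42))
im=env.capture('wrist');save('w0',im);print(env.camera_info('wrist'))"
```

```text
[571.21346644 204.43931869 180.29887295] t 2.3
[0.0001, -0.0, -0.0016, -0.027, 0.029, 0.549, 0.6]
[ 605.28350183 -159.60279274   42.        ]
[ 460.40817916 -169.64579505   32.        ]
[ 609.09125526 -154.81684502   42.        ]
{'intrinsics': array([[424.47864185,   0.        , 318.99446253],
       [  0.        , 424.47864185, 246.58451294],
       [  0.        ,   0.        ,   1.        ]]), 'tool_from_camera': array([[-2.56887276e-04, -9.65375721e-01, -2.60863281e-01,
         7.23719752e+01],
       [ 9.99999728e-01, -6.77498098e-05, -7.34036556e-04,
         2.80678782e-01],
       [ 6.90947631e-04, -2.60863399e-01,  9.65375476e-01,
        -1.61539373e+02],
       [ 0.00000000e+00,  0.00000000e+00,  0.00000000e+00,
         1.00000000e+00]])}
```

View pics/w0.png

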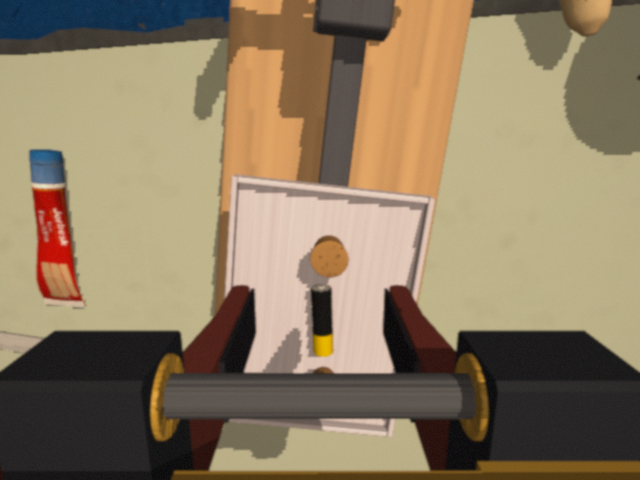

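```bash
cat > wr.py <<'E'
from pl import *
def watz(px,z,pR=None):
    p,R=pR or state();ci=env.camera_info('wrist');K=np.array(ci["intrinsics"]);T=np.array(ci["tool_from_camera"])
    d=R.apply(T[:3,:3]@np.linalg.inv(K)@np.array([px[0],px[1],1.]));o=p+R.apply(T[:3,3])
    return o+d*(z-o[2])/d[2]
E
python3 -c "
from wr import *
print(watz((329.5,259),90),watz((320.5,288),74),watz((323,355),74))"
```

```text
[584.35486372 195.02300615  90.        ] [578.58346224 169.89567041  74.        ] [579.67603173 119.78662488  74.        ]
```

```bash
python3 pl.py 5 0.6 577.5 199 70.5 0
```

```text
[577.34970912 198.96472812 179.87937787] t 2.35
[0.0003, 0.0002, -0.0009, 0.0, -0.0, 0.109, 0.6]
[0.0003, 0.0002, -0.0009, 0.0, -0.0, 0.109, 0.6]
[0.0004, 0.0002, -0.0009, 0.001, -0.0, 0.11, 0.6]
[0.0003, 0.0003, -0.0009, 0.0, -0.001, 0.109, 0.6]
[0.0004, 0.0002, -0.0008, 0.0, -0.0, 0.11, 0.6]
```

Call:
drive_tool(
  plan=[
    [0,0,0,0,0,0.18,0.6],
    [0,0,0,0,0,0.18,0.6],
    [0,0,0,0,0,0.12,0.6],
    [0,0,0,0,0,0.067,0.6],
    [0,0,0,0,0,0,0.6],
    [0,0,0,0,0,0,0],
    [0,0,0,0,0,0,0],
    [0,0,0,0,0,0,0],
    [0,0,0,0,0,0,0],
    [0,0,0,0,0,0,0],
  ],
  newtons=15,
)

```text
t: 3.18
eef_pos: [570.5, 206.4, 71.9]
tcp_rot: [0.0, 0.707, 0.707, 0.001]
wrist_force: [0.6, 0.1, 2.9]
gripper_width: 24.0
```

```bash
python3 -c "
from wr import *
save('w1',env.capture('wrist'));print(state()[0]);save('s1',env.capture('scene')[120:300,220:420].repeat(3,0).repeat(3,1))
print(state()[0],env.read_state()['gripper_width'],env.read_state()['wrist_force'])"
```

```text
[570.49339051 206.39366489  71.85810619]
[570.48086185 206.3884876   71.84081575] 23.77232027193924 [-1.00552833 -0.24334461  3.93742668]
```

View pics/w1.png

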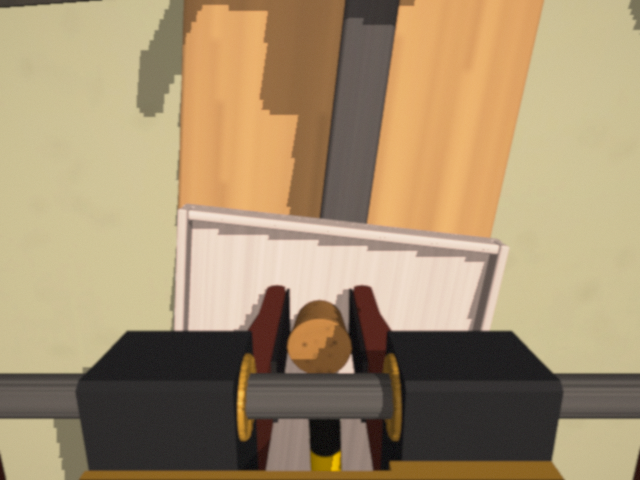

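View pics/s1.png

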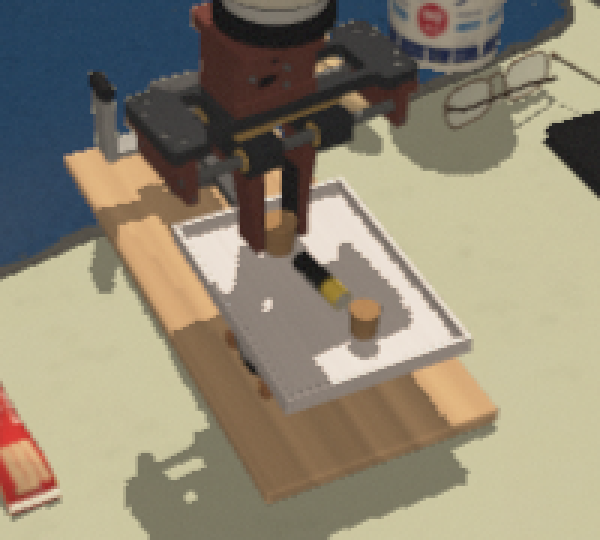

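Call:
drive_tool(
  plan=[
    [0,0,0,0,0,-0.1,0],
    [0,0,0,0,0,-0.18,0],
    [0,0,0,-0.072,0,-0.17,0],
    [0,0,0,-0.2,0.02,-0.05,0],
    [0,0,0,-0.2,0.02,0,0],
    [0,0,0,-0.2,0.02,0,0],
    [0,0,0,-0.2,0.02,0,0],
    [0,0,0,-0.2,0.02,0,0],
    [0,0,0,-0.2,0.02,0,0],
    [0,0,0,-0.2,0.02,0,0],
    [0,0,0,-0.2,0.02,0,0],
    [0,0,0,-0.2,0,0,0],
  ],
)

```text
t: 4.28
eef_pos: [602.3, -170.3, 171.2]
tcp_rot: [0.0, 0.707, 0.707, 0.0]
wrist_force: [1.0, 1.0, 0.2]
gripper_width: 24.1
```

Call:
drive_tool(
  plan=[
    [0,0,0,0,0,0,0],
    [0,0,0,0,0,0,0],
    [0,0,0,0,0,0,0],
    [0,0,0,0,0,0,0],
  ],
)

```text
t: 4.62
eef_pos: [601.6, -166.8, 170.9]
tcp_rot: [-0.0, 0.707, 0.707, 0.0]
wrist_force: [-0.2, 0.8, 0.4]
gripper_width: 24.1
```

```bash
python3 -c "
from wr import *
print(state()[0]);save('w2',env.capture('wrist'));print(state()[0],env.read_state()['gripper_width'])"
```

```text
[ 601.6247824  -166.77597646  170.87500744]
[ 601.72160984 -166.52936874  170.96031234] 24.247036116673442
```

View pics/w2.png

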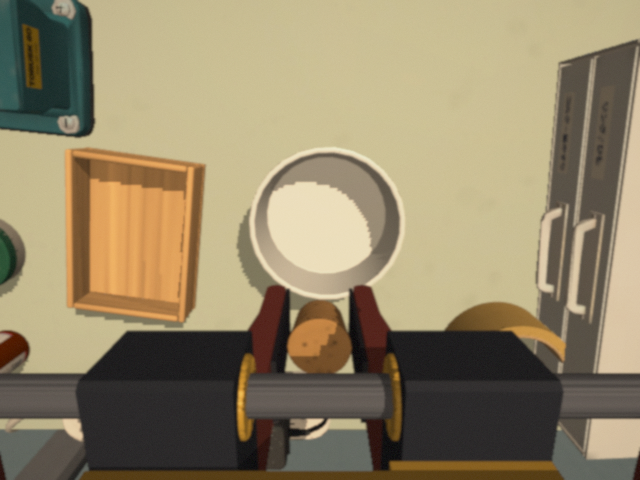

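```bash
python3 -c "
from wr import *
print(watz((328,223),42),watz((404,223),42),watz((251,223),42),watz((136,236),32))"
```

```text
[ 608.0095637  -155.52147124   42.        ] [ 661.07564536 -155.42594799   42.        ] [ 554.22112012 -155.61829481   42.        ] [ 468.36116561 -167.5503187    32.        ]
```

Call:
drive_tool(
  plan=[
    [0,0,0,0.005,0.01,0.17,0],
    [0,0,0,0.005,0.01,0.2,0],
    [0,0,0,0,0,0.2,0],
    [0,0,0,0,0,0.14,0],
    [0,0,0,0,0,0.08,0],
    [0,0,0,0,0,0,0],
    [0,0,0,0,0,0,0],
    [0,0,0,0,0,0,0.42],
    [0,0,0,0,0,0,0.42],
    [0,0,0,0,0,0,0.42],
    [0,0,0,0,0,-0.1,0.42],
    [0,0,0,0,0,-0.1,0.42],
  ],
)

```text
t: 5.67
eef_pos: [605.3, -166.0, 53.4]
tcp_rot: [-0.001, 0.707, 0.707, -0.0]
wrist_force: [-0.5, 0.3, -0.3]
gripper_width: 37.1
```

Call:
drive_tool(
  plan=[
    [0,0,0,0,0,-0.2,0.55],
    [0,0,0,0,0,-0.2,0.55],
    [0,0,0,0,0,-0.18,0.55],
    [0,0,0,0,0,0,0.55],
    [0,0,0,0,0,0,0.55],
    [0,0,0,0,0,0,0.55],
  ],
)

```text
t: 6.17
eef_pos: [605.7, -166.2, 169.4]
tcp_rot: [0.0, 0.707, 0.707, 0.0]
wrist_force: [-0.8, -1.0, -0.0]
gripper_width: 48.3
```

```bash
python3 -c "
from wr import *
p=state();save('w3',env.capture('wrist'))
save('t3',env.capture('top')[140:300,220:460].repeat(3,0).repeat(3,1))
print(state()[0],env.read_state()['gripper_width'])"; python3 pl.py 10 0.55 572.5 102 150 0
```

```text
[ 604.70704463 -165.74570698  167.53946307] 48.1859377702418
[ 604.70704463 -165.74570698  167.53946307] t 6.2667
[-0.0001, -0.0, 0.0, 0.134, -0.016, 0.009, 0.55]
[-0.0001, -0.0, 0.0, 0.134, -0.016, 0.009, 0.55]
[-0.0001, -0.0, 0.0, 0.134, -0.016, 0.009, 0.55]
[-0.0001, -0.0, 0.0, 0.134, -0.016, 0.009, 0.55]
[-0.0001, -0.0, 0.0, 0.134, -0.016, 0.009, 0.55]
[-0.0001, -0.0001, 0.0, 0.134, -0.016, 0.009, 0.55]
[-0.0001, -0.0, 0.0, 0.134, -0.016, 0.009, 0.55]
[-0.0, -0.0001, 0.0, 0.134, -0.016, 0.009, 0.55]
[-0.0001, -0.0, 0.0, 0.133, -0.016, 0.008, 0.55]
[-0.0, -0.0001, 0.0, 0.134, -0.017, 0.009, 0.55]
```

View pics/w3.png

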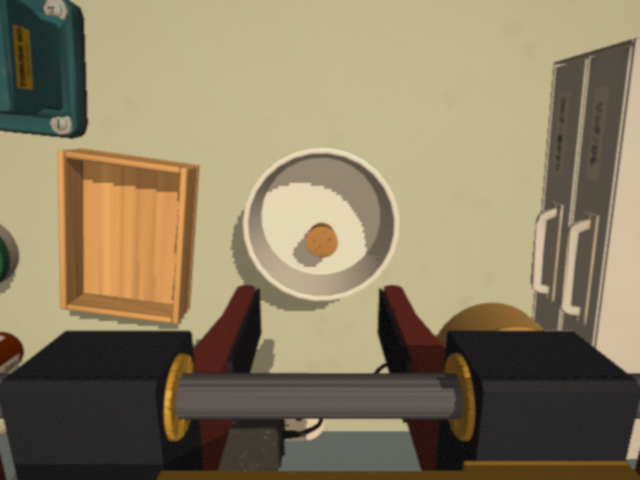

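View pics/t3.png

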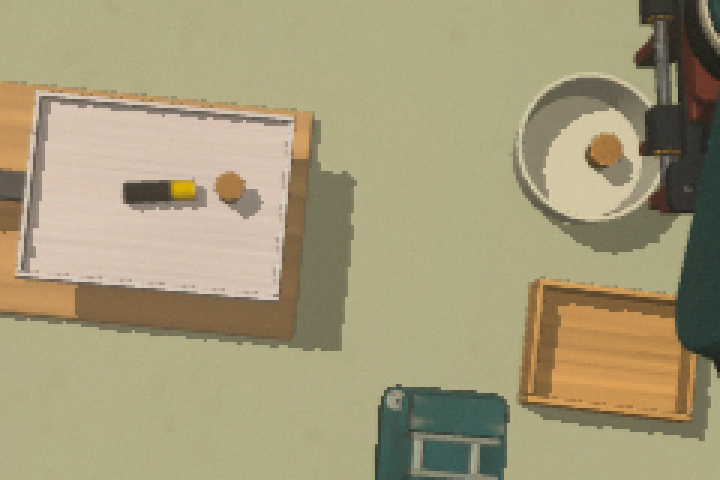

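Call:
drive_tool(
  plan=[
    [0,0,0,0.15,-0.018,0.01,0.55],
    [0,0,0,0.19,-0.022,0.01,0.55],
    [0,0,0,0.19,-0.022,0.01,0.55],
    [0,0,0,0.19,-0.022,0.01,0.55],
    [0,0,0,0.19,-0.022,0.01,0.55],
    [0,0,0,0.19,-0.022,0.01,0.55],
    [0,0,0,0.14,-0.02,0.01,0.55],
    [0,0,0,0.1,-0.013,0.01,0.55],
    [0,0,0,0,0,0,0.55],
    [0,0,0,0,0,0,0.55],
    [0,0,0,0,0,0,0.55],
    [0,0,0,0,0,0,0.55],
  ],
)

```text
t: 7.27
eef_pos: [573.7, 100.5, 152.4]
tcp_rot: [-0.0, 0.707, 0.707, -0.001]
wrist_force: [-0.9, -0.5, 0.3]
gripper_width: 48.7
```

```bash
python3 -c "
from wr import *
p=state();print(p[0]);save('w4',env.capture('wrist'));print(state()[0])"
```

```text
[573.70901142 100.5459771  152.37739531]
[573.88936718 100.46219045 152.62488812]
```

View pics/w4.png

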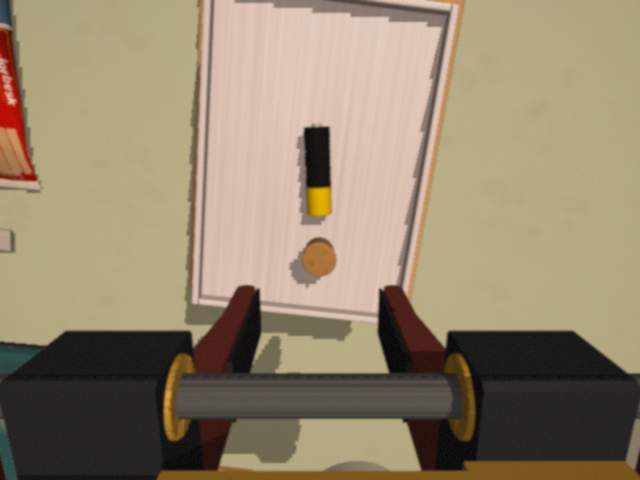

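```bash
python3 -c "
from wr import *
print(watz((320,260),86),watz((317,127),74),watz((319.5,214),74))"
```

```text
[574.54717003 103.34506246  86.        ] [572.99837674 175.36643477  74.        ] [574.29695358 127.28346141  74.        ]
```

Call:
drive_tool(
  plan=[
    [0,0,0,0.012,0,0.13,0.55],
    [0,0,0,0,0,0.16,0.55],
    [0,0,0,0,0,0.08,0.55],
    [0,0,0,0,0,0.04,0.55],
    [0,0,0,0,0,0,0.55],
    [0,0,0,0,0,0,0],
    [0,0,0,0,0,0,0],
    [0,0,0,0,0,0,0],
    [0,0,0,0,0,0,0],
    [0,0,0,0,0,0,0],
    [0,0,0,0,0,0,0],
  ],
)

```text
t: 8.23
eef_pos: [574.5, 104.2, 71.9]
tcp_rot: [0.001, 0.707, 0.707, 0.001]
wrist_force: [-0.4, -0.6, 5.4]
gripper_width: 19.8
```

```bash
python3 pl.py 1 0 606 -133 166 0
```

```text
[574.46251509 104.21589724  71.90857619] t 8.2333
[0.0006, 0.0, 0.0001, -1.186, 0.158, -0.47, 0.0]
```

Call:
drive_tool(
  plan=[
    [0,0,0,0,0,-0.1,0],
    [0,0,0,0,0,-0.18,0],
    [0,0,0,-0.076,0.014,-0.15,0],
    [0,0,0,-0.19,0.024,-0.04,0],
    [0,0,0,-0.2,0.024,0,0],
    [0,0,0,-0.2,0.024,0,0],
    [0,0,0,-0.2,0.024,0,0],
    [0,0,0,-0.17,0.024,0,0],
    [0,0,0,-0.1,0.024,0,0],
    [0,0,0,-0.05,0,0,0],
    [0,0,0,0,0,0,0],
    [0,0,0,0,0,0,0],
  ],
)

```text
t: 9.23
eef_pos: [604.8, -132.4, 164.8]
tcp_rot: [-0.001, 0.707, 0.707, 0.0]
wrist_force: [-1.5, -0.1, 0.3]
gripper_width: 19.8
```

Call:
drive_tool(
  plan=[
    [0,0,0,0,0,0,0],
    [0,0,0,0,0,0,0],
  ],
)

```text
t: 9.4
eef_pos: [605.0, -131.2, 164.9]
tcp_rot: [-0.0, 0.706, 0.708, -0.0]
wrist_force: [0.1, -0.7, 0.2]
gripper_width: 19.6
```

```bash
python3 -c "
from wr import *
p=state();print(p[0]);save('w5',env.capture('wrist'));print(state()[0])
print('large cork',watz((321,240),29,(np.array([605.2,-166,169]),p[1])),watz((321,223),42,(np.array([605.2,-166,169]),p[1])))"
```

```text
[ 604.95733151 -131.21019658  164.93584467]
[ 605.07945957 -131.32983224  164.95525762]
large cork [ 606.66412498 -170.03794642   29.        ] [ 606.57799272 -154.58450496   42.        ]
```

View pics/w5.png

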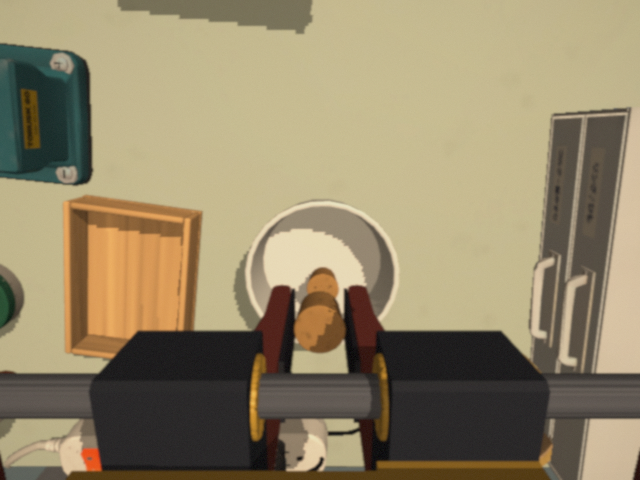

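Call:
drive_tool(
  plan=[
    [0,0,0,-0.01,0.005,0.15,0],
    [0,0,0,-0.008,0.003,0.2,0],
    [0,0,0,0,0,0.2,0],
    [0,0,0,0,0,0.12,0],
    [0,0,0,0,0,0.075,0],
    [0,0,0,0,0,0,0],
    [0,0,0,0,0,0,0],
    [0,0,0,0,0,0,0.36],
    [0,0,0,0,0,0,0.36],
    [0,0,0,0,0,0,0.36],
    [0,0,0,0,0,-0.1,0.36],
    [0,0,0,0,0,-0.15,0.36],
  ],
)

```text
t: 10.45
eef_pos: [605.0, -136.0, 65.0]
tcp_rot: [-0.002, 0.707, 0.707, -0.001]
wrist_force: [-0.7, 0.7, 0.0]
gripper_width: 31.5
```

Call:
drive_tool(
  plan=[
    [0,0,0,0,0,-0.18,0.5],
    [0,0,0,0,0,-0.18,0.5],
    [0,0,0,0,0,-0.12,0.5],
    [0,0,0,0,0,0,0.5],
    [0,0,0,0,0,0,0.5],
    [0,0,0,0,0,0,0.5],
  ],
)

```text
t: 10.95
eef_pos: [606.5, -136.5, 162.0]
tcp_rot: [0.0, 0.707, 0.707, -0.0]
wrist_force: [0.7, 0.1, -0.8]
gripper_width: 43.7
```

```bash
python3 -c "
from wr import *
p=state();print(p[0]);save('w6',env.capture('wrist'));print(state()[0])"; python3 pl.py 1 0.4 573.5 151 150 0
```

```text
[ 606.49132892 -136.50560786  161.97945812]
[ 605.98233634 -136.34021866  161.06345303]
[ 605.98233634 -136.34021866  161.06345303] t 11.0
[-0.0006, -0.0001, 0.0, 1.437, -0.162, 0.056, 0.4]
```

View pics/w6.png

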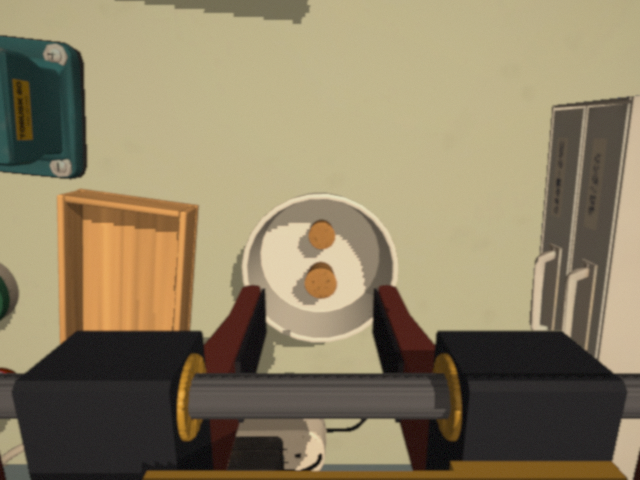

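Both corks stand in the dish at px (321,235) and (320,282). Next the battery.

Call:
drive_tool(
  plan=[
    [0,0,0,0.14,-0.018,0.01,0.45],
    [0,0,0,0.19,-0.022,0.01,0.45],
    [0,0,0,0.2,-0.022,0.01,0.45],
    [0,0,0,0.2,-0.022,0.01,0.45],
    [0,0,0,0.2,-0.022,0.01,0.45],
    [0,0,0,0.2,-0.022,0.01,0.45],
    [0,0,0,0.15,-0.02,0,0.45],
    [0,0,0,0.1,-0.014,0,0.45],
    [0,0,0,0.057,0,0,0.45],
    [0,0,0,0,0,0,0.45],
    [0,0,0,0,0,0,0.45],
    [0,0,0,0,0,0,0.45],
  ],
)

```text
t: 12.0
eef_pos: [574.5, 149.5, 149.4]
tcp_rot: [-0.0, 0.707, 0.707, -0.001]
wrist_force: [-0.5, 0.3, -0.3]
gripper_width: 39.3
```

```bash
python3 -c "
from wr import *
p=state();print(p[0]);save('w7',env.capture('wrist'));print(state()[0])"
```

```text
[574.49181012 149.47902523 149.35904966]
[574.69059958 149.24513846 149.55828329]
```

View pics/w7.png

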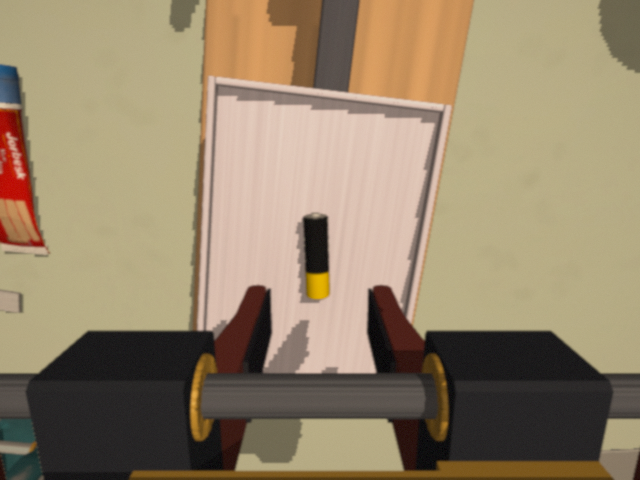

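Call:
drive_tool(
  plan=[
    [0,0,0,0.008,-0.004,0.13,0.45],
    [0,0,0,0,0,0.15,0.45],
    [0,0,0,0,0,0.08,0.45],
    [0,0,0,0,0,0.034,0.45],
    [0,0,0,0,0,0,0.45],
    [0,0,0,0,0,0,0],
    [0,0,0,0,0,0,0],
    [0,0,0,0,0,0,0],
    [0,0,0,0,0,0,0],
    [0,0,0,0,0,0,0],
    [0,0,0,0,0,0,0],
  ],
  newtons=20,
)

```text
t: 12.97
eef_pos: [574.6, 152.4, 72.2]
tcp_rot: [0.001, 0.707, 0.707, 0.001]
wrist_force: [-0.2, -0.2, 6.7]
gripper_width: 14.6
```

```bash
python3 pl.py 1 0 462 -169 166 -6.6
```

```text
[574.57032111 152.41293442  72.23938926] t 12.9667
[0.0006, -0.0, 0.0368, -1.607, -0.562, -0.47, 0.0]
```

Call:
drive_tool(
  plan=[
    [0,0,0,0,0,-0.1,0],
    [0,0,0,0,0,-0.18,0],
    [0,0,0,-0.1,-0.02,-0.15,0],
    [0,0,0,-0.19,-0.06,-0.04,0],
    [0,0,0,-0.19,-0.07,0,0],
    [0,0,0,-0.19,-0.07,0,0],
    [0,0,0,-0.19,-0.07,0,0],
    [0,0,0,-0.19,-0.07,0,0],
    [0,0,0,-0.19,-0.07,0,0],
    [0,0,0,-0.17,-0.07,0,0],
    [0,0,0,-0.13,-0.04,0,0],
    [0,0,0.0366,-0.067,-0.022,0,0],
  ],
)

```text
t: 13.97
eef_pos: [460.2, -171.9, 165.4]
tcp_rot: [0.0, 0.747, 0.665, -0.0]
wrist_force: [0.8, -0.2, -0.6]
gripper_width: 14.5
```

Call:
drive_tool(
  plan=[
    [0,0,0,0,0,0,0],
    [0,0,0,0,0,0,0],
    [0,0,0,0,0,0,0],
    [0,0,0,0,0,0,0],
  ],
)

```text
t: 14.3
eef_pos: [461.5, -167.9, 165.1]
tcp_rot: [-0.0, 0.746, 0.666, 0.0]
wrist_force: [-0.5, -0.1, -0.1]
gripper_width: 14.5
```

```bash
python3 -c "
from wr import *
p=state();print(p[0]);save('w8',env.capture('wrist'));print(state()[0],env.read_state()['gripper_width'])"
```

```text
[ 461.54833575 -167.89653598  165.13867095]
[ 461.63257711 -167.90601239  165.14735325] 14.210635104235024
```

View pics/w8.png

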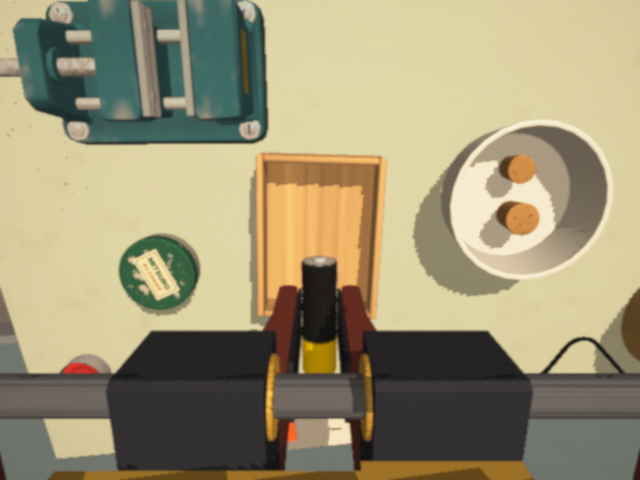

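Call:
drive_tool(
  plan=[
    [0,0,0,0,0,0.15,0],
    [0,0,0,0,0,0.2,0],
    [0,0,0,0,0,0.2,0],
    [0,0,0,0,0,0.13,0],
    [0,0,0,0,0,0.08,0],
    [0,0,0,0,0,0,0],
    [0,0,0,0,0,0,0],
    [0,0,0,0,0,0,0.35],
    [0,0,0,0,0,0,0.35],
    [0,0,0,0,0,0,0.35],
    [0,0,0,0,0,-0.1,0.35],
    [0,0,0,0,0,-0.15,0.35],
  ],
)

```text
t: 15.35
eef_pos: [459.7, -168.2, 62.5]
tcp_rot: [-0.002, 0.746, 0.665, -0.001]
wrist_force: [0.9, 0.1, -1.3]
gripper_width: 30.6
```

Call:
drive_tool(
  plan=[
    [0,0,0,0,0,-0.18,0.35],
    [0,0,0,0,0,-0.18,0.35],
    [0,0,0,0,0,-0.15,0.35],
    [0,0,0,0,0,0,0.35],
    [0,0,0,0,0,0,0.35],
    [0,0,0,0,0,0,0.35],
  ],
)

```text
t: 15.85
eef_pos: [461.0, -168.9, 165.3]
tcp_rot: [0.0, 0.747, 0.665, 0.0]
wrist_force: [-1.2, 1.0, -0.3]
gripper_width: 30.9
```

```bash
python3 -c "
from wr import *
p=state();print(p[0]);save('w9',env.capture('wrist'));print(state()[0])"; python3 pl.py 1 0.35 528 373 190 -6.6
```

```text
[ 461.00723335 -168.85686705  165.28762021]
[ 460.48396561 -168.597791    164.47073746]
[ 460.48396561 -168.597791    164.47073746] t 15.9
[-0.0004, -0.0001, 0.0001, 2.729, 0.025, -0.127, 0.35]
```

View pics/w9.png

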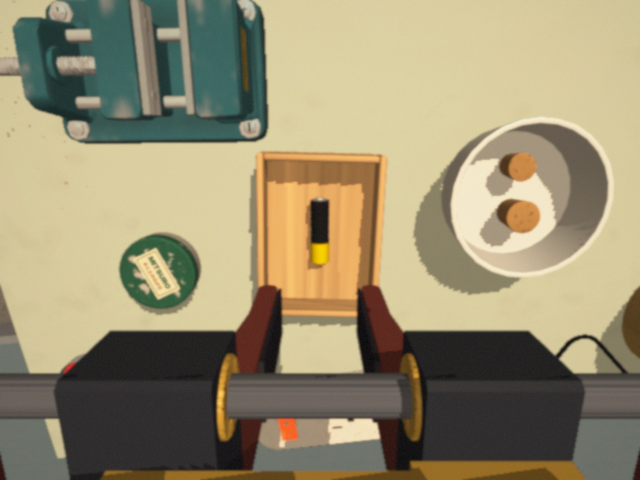

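Call:
drive_tool(
  plan=[
    [0,0,0,0.15,0.002,-0.06,0.4],
    [0,0,0,0.19,0.002,-0.06,0.4],
    [0,0,0,0.2,0.002,0,0.4],
    [0,0,0,0.2,0.002,0,0.4],
    [0,0,0,0.2,0.002,0,0.4],
    [0,0,0,0.2,0.002,0,0.4],
    [0,0,0,0.2,0.002,0,0.4],
    [0,0,0,0.2,0.002,0,0.4],
    [0,0,0,0.2,0.002,0,0.4],
    [0,0,0,0.2,0.002,0,0.4],
    [0,0,0,0.2,0.002,0,0.4],
    [0,0,0,0.18,0.002,0,0.4],
  ],
)

```text
t: 16.9
eef_pos: [518.0, 293.4, 186.9]
tcp_rot: [-0.001, 0.746, 0.666, -0.002]
wrist_force: [0.1, -0.2, 0.2]
gripper_width: 35.1
```

Call:
drive_tool(
  plan=[
    [0,0,0,0.14,0,0,0.4],
    [0,0,0,0.1,0,0,0.4],
    [0,0,0,0,0,0,0.4],
    [0,0,0,0,0,0,0.4],
    [0,0,0,0,0,0,0.4],
    [0,0,0,0,0,0,0.4],
  ],
)

```text
t: 17.4
eef_pos: [524.2, 337.5, 188.2]
tcp_rot: [-0.0, 0.747, 0.665, -0.001]
wrist_force: [0.6, -0.7, 0.1]
gripper_width: 35.0
```

```bash
python3 -c "
from wr import *
p=state();print(p[0]);save('w10',env.capture('wrist'));print(state()[0])
print(env.landmark_of('latch_tab','wrist')[:2],env.search_frame('latch_tab','wrist')[:2])"
```

```text
[524.19748139 337.50982642 188.23760507]
[524.44043204 337.51062    188.55585328]
[{'point': [319.3, 187.6], 'conf': 0.94}] [{'extent': [397.2, 182.8, 177.8, 74.5], 'conf': 0.6}]
```

View pics/w10.png

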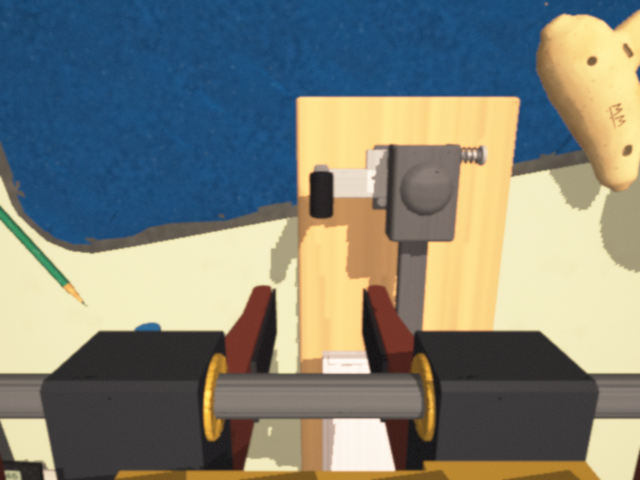

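```bash
python3 -c "
from wr import *
print(watz((321,194.5),112),watz((319.3,187.6),77),watz((321,169),77))
b=watz((427,188),88);print('dome',b)"; python3 pl.py 1 0.4 527.5 373 120 -6.6
```

```text
[530.32976756 375.72594985 112.        ] [529.30255498 375.27881162  77.        ] [531.74828842 386.88930368  77.        ]
dome [595.5110483  368.69638254  88.        ]
[524.80761815 337.8381706  189.08807793] t 17.55
[-0.0001, 0.0001, -0.0003, 0.176, -0.007, 0.345, 0.4]
```

Call:
drive_tool(
  plan=[
    [0,0,0,0.09,0,0.05,0.4],
    [0,0,0,0.095,0,0.05,0.4],
    [0,0,0,0,0,0.05,0.4],
    [0,0,0,0,0,0,0.4],
    [0,0,0,0,0,0,0.4],
    [0,0,0,0,0,0,0.4],
  ],
)

```text
t: 18.05
eef_pos: [529.0, 374.8, 159.4]
tcp_rot: [0.0, 0.747, 0.665, -0.0]
wrist_force: [-0.5, 0.1, -0.0]
gripper_width: 35.4
```

```bash
python3 -c "
from wr import *
p=state();print(p[0]);save('w11',env.capture('wrist'));save('s11',env.capture('scene')[80:240,180:360].repeat(4,0).repeat(4,1)[:600])
print(env.landmark_of('latch_tab','wrist')[:2])"
```

```text
[529.03775235 374.77856158 159.38515282]
[]
```

View pics/w11.png

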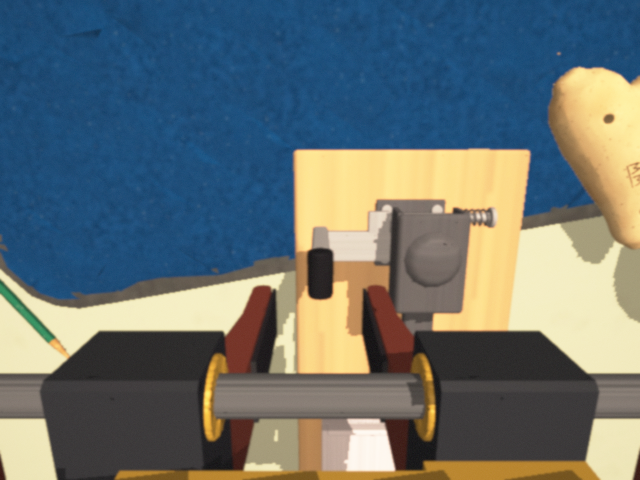

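View pics/s11.png

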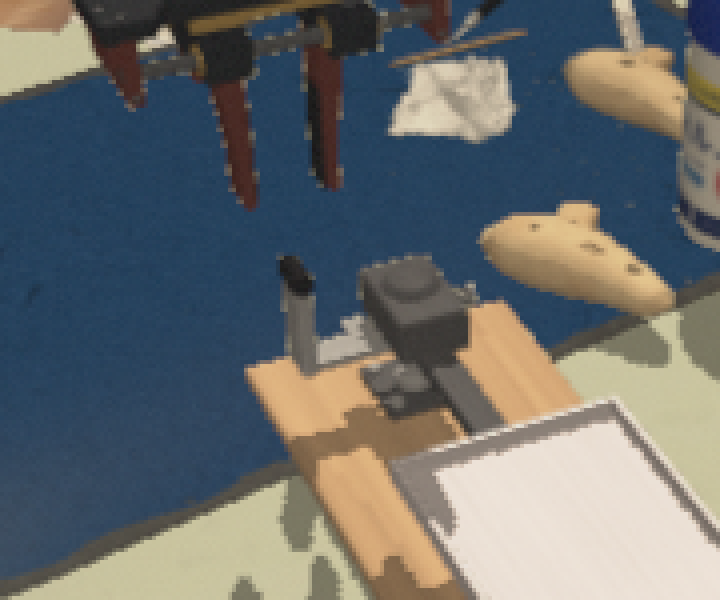

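Call:
drive_tool(
  plan=[
    [0,0,0,0,0,0.12,0.4],
    [0,0,0,0,0,0.15,0.4],
    [0,0,0,0,0,0.12,0.4],
    [0,0,0,0,0,0.08,0.4],
    [0,0,0,0,0,0.035,0.4],
    [0,0,0,0,0,0,0.4],
    [0,0,0,0,0,0,0.4],
  ],
  newtons=50,
)

```text
t: 18.78
eef_pos: [529.5, 375.8, 58.8]
tcp_rot: [0.0, 0.747, 0.665, 0.0]
wrist_force: [0.7, 0.6, -0.0]
gripper_width: 35.0
```

Call:
drive_tool(
  plan=[
    [0,0,0,0,0,0,0],
    [0,0,0,0,0,0,0],
    [0,0,0,0,0,0,0],
    [0,0,0,0,0,0,0],
    [0,0,0,0,0,0,0],
    [0,0,0,0,0,0,0],
    [0,0,0,0,0,0,0],
  ],
  newtons=50,
)

```text
t: 19.37
eef_pos: [529.7, 376.1, 59.0]
tcp_rot: [0.0, 0.747, 0.665, 0.001]
wrist_force: [-1.1, 0.1, 6.0]
gripper_width: 12.9
```

```bash
python3 -c "
from wr import *
p=state();print(p[0]);save('w12',env.capture('wrist'));save('s12',env.capture('scene')[80:240,180:360].repeat(4,0).repeat(4,1)[:600])
s=env.read_state();print(s['gripper_width'],s['wrist_force'],s['wrist_torque'])"
```

```text
[529.67988461 376.12679213  59.00649398]
13.165986629500061 [-0.056261   -0.30331262  5.66411874] [-0.11893601  0.09081702  0.01520236]
```

View pics/w12.png

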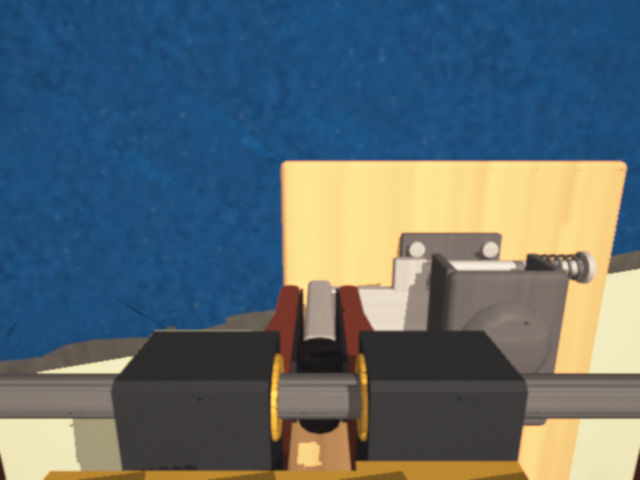

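View pics/s12.png

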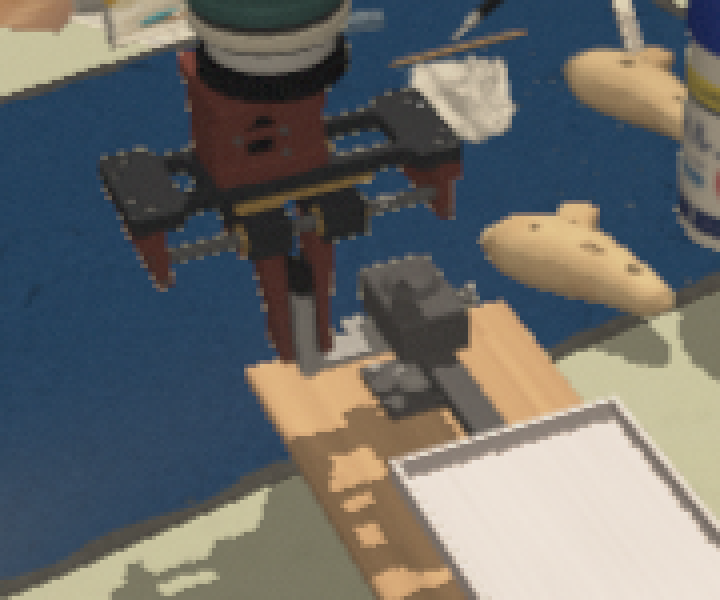

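```bash
python3 -c "
import cv2
a=cv2.imread('pics/w12.png')[270:445,230:410];cv2.imwrite('pics/z4.png',cv2.resize(a,None,fx=3.4,fy=3.4,interpolation=cv2.INTER_CUBIC))"
```

```text
(no output)
```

View pics/z4.png

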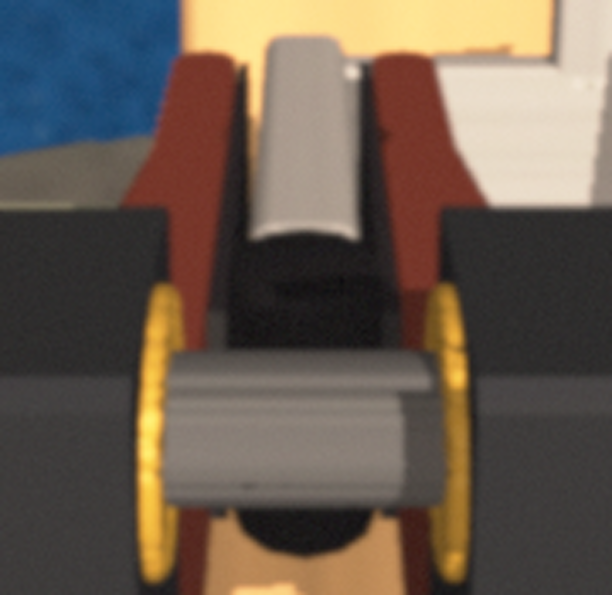

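Call:
drive_tool(
  plan=[
    [0,0,0,0,0,0,0],
    [0,0,0,0,-0.012,0,0],
    [0,0,0,0,-0.012,0,0],
    [0,0,0,0,-0.012,0,0],
    [0,0,0,0,-0.012,0,0],
    [0,0,0,0,-0.012,0,0],
    [0,0,0,0,-0.01,0,0],
    [0,0,0,0,0,0,0],
    [0,0,0,0,0,0,0],
    [0,0,0,0,0,0,0],
  ],
  newtons=38,
)

```text
t: 20.3
eef_pos: [518.2, 377.6, 59.0]
tcp_rot: [0.002, 0.746, 0.665, 0.002]
wrist_force: [8.0, -2.8, 1.9]
gripper_width: 13.2
```

```bash
python3 -c "
from wr import *
p=state();print(p[0]);save('w13',env.capture('wrist'))
s=env.read_state();print(s['gripper_width'],s['wrist_force'],s['wrist_torque'])"
```

```text
[518.24828358 377.5573717   59.00077663]
13.049062256675557 [ 8.25817956 -1.53254249  1.8319629 ] [-0.39386958 -1.02151406 -0.02367674]
```

View pics/w13.png

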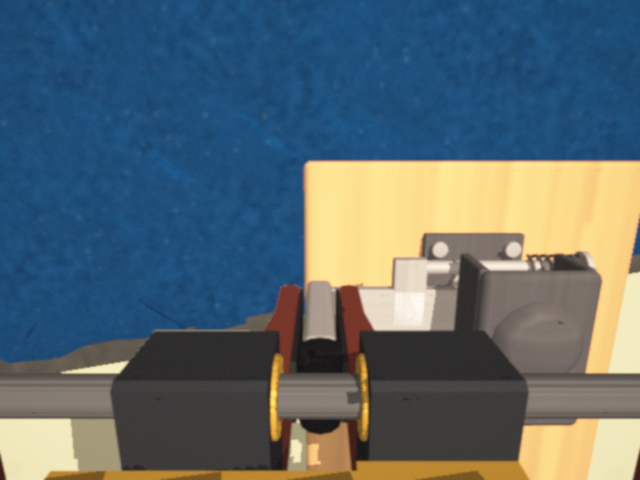

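Call:
drive_tool(
  plan=[
    [0,0,0,0,-0.008,0,0],
    [0,0,0,0,-0.008,0,0],
    [0,0,0,0,-0.007,0,0],
    [0,0,0,0,0,0,0],
    [0,0,0,0,0,0,0],
    [0,0,0,0,0,0,0],
  ],
)

```text
t: 20.85
eef_pos: [515.9, 377.9, 59.0]
tcp_rot: [0.003, 0.746, 0.665, 0.004]
wrist_force: [13.5, -3.9, -1.0]
gripper_width: 13.2
```

```bash
python3 -c "
from wr import *
s=env.read_state();print(state()[0],s['gripper_width'],s['wrist_force'],s['wrist_torque'])"
```

```text
[515.8578747  377.87998216  59.03291781] 13.158232487131647 [13.54850958 -3.85444194 -0.99532798] [-0.64354882 -1.79088892  0.04467632]
```

Call:
drive_tool(
  plan=[
    [0,0.0058,0,-0.0025,0,-0.02,0],
    [0,0.0058,0,-0.0025,0,-0.02,0],
    [0,0.0058,0,-0.0025,0,-0.02,0],
    [0,0.0058,0,-0.0025,0,-0.02,0],
    [0,0,0,0,0,0,0],
    [0,0,0,0,0,0,0],
    [0,0,0,0,0,0,0],
  ],
)

```text
t: 21.43
eef_pos: [515.6, 375.4, 75.1]
tcp_rot: [-0.022, 0.746, 0.665, 0.031]
wrist_force: [13.6, -3.0, -1.7]
gripper_width: 13.4
```

```bash
python3 -c "
from wr import *
s=env.read_state();print(state()[0],s['gripper_width'],s['wrist_force'],s['wrist_torque'])
save('s14',env.capture('scene')[80:240,180:360].repeat(4,0).repeat(4,1)[:600])"
```

```text
[515.62042412 375.42833239  75.07509867] 13.372618328058993 [13.64023051 -3.03518487 -1.68820363] [-0.67301438 -1.77422341 -0.13607648]
```

View pics/s14.png

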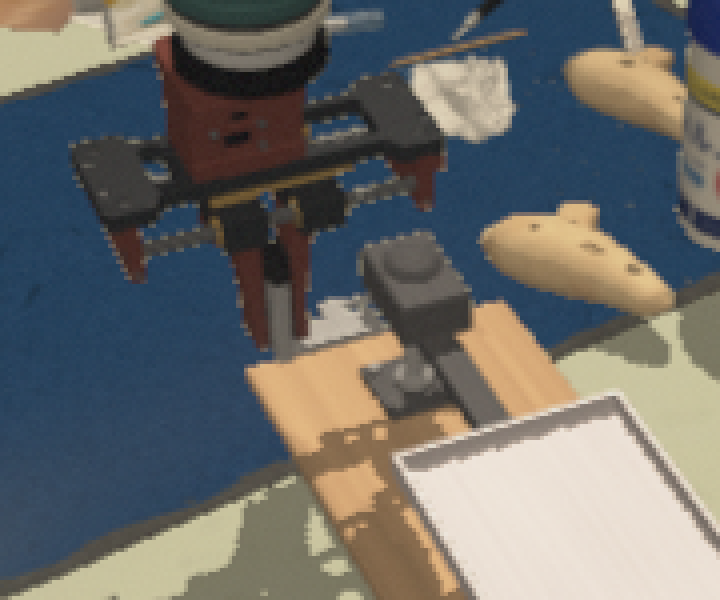

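Call:
drive_tool(
  plan=[
    [0,0.0058,0,-0.0025,0,-0.02,0],
    [0,0.0058,0,-0.0025,0,-0.02,0],
    [0,0.0058,0,-0.0025,0,-0.02,0],
    [0,0.0058,0,-0.0025,0,-0.02,0],
    [0,0.0058,0,-0.0025,0,-0.02,0],
    [0,0.0058,0,-0.0025,0,-0.02,0],
    [0,0.0058,0,-0.0025,0,-0.02,0],
    [0,0.0058,0,-0.0025,0,-0.02,0],
    [0,0.0058,0,-0.0025,0,-0.02,0],
    [0,0.0058,0,-0.0025,0,-0.02,0],
    [0,0.0058,0,-0.0025,0,-0.02,0],
    [0,0.0058,0,-0.0025,0,-0.02,0],
  ],
)

```text
t: 22.48
eef_pos: [514.0, 361.1, 121.3]
tcp_rot: [-0.094, 0.739, 0.658, 0.112]
wrist_force: [13.1, -3.5, -3.0]
gripper_width: 13.0
```

Call:
drive_tool(
  plan=[
    [0,0,0,0,0,0,0],
    [0,0,0,0,0,0,0],
    [0,0,0,0,0,0,0],
    [0,0,0,0,0,0,0],
  ],
)

```text
t: 22.82
eef_pos: [514.0, 361.1, 121.2]
tcp_rot: [-0.094, 0.739, 0.658, 0.112]
wrist_force: [13.0, -2.4, -2.4]
gripper_width: 13.1
```

```bash
python3 -c "
from wr import *
s=env.read_state();print(state()[0],s['gripper_width'],s['wrist_force'],s['wrist_torque'])
im=env.capture('scene');save('s15',im[80:240,180:360].repeat(4,0).repeat(4,1)[:600])
r=env.landmark_of('coupler','scene');print(r[:2])
save('w15',env.capture('wrist'));
# expected coupler pixel at rise h
c,si=np.cos(-.1157),np.sin(-.1157)
for a in (0,.25,.27,.293,.31):
  y=215*np.cos(a)-50*np.sin(a);z=34+215*np.sin(a)+50*np.cos(a)
  P=[568-si*y,151.6+c*y,z];print(a,z-84,proj('scene',P))
"
```

```text
[514.00378246 361.14504771 121.2089621 ] 13.119318614037992 [13.04311491 -2.36509209 -2.37855585] [-0.68813446 -1.57917949 -0.53791909]
[{'point': [285.4, 131.5], 'conf': 0.76}, {'point': [305.7, 215.3], 'conf': 0.42}]
0 0.0 [282.11785291 150.86699097]
0.25 51.63747232525469 [284.6680659  135.20565001]
0.27 55.53580370639321 [284.98784478 134.1110982 ]
0.293 59.966603513072556 [285.37751743 132.88546611]
0.31 63.20428532962603 [285.68070231 132.00292824]
```

View pics/s15.png

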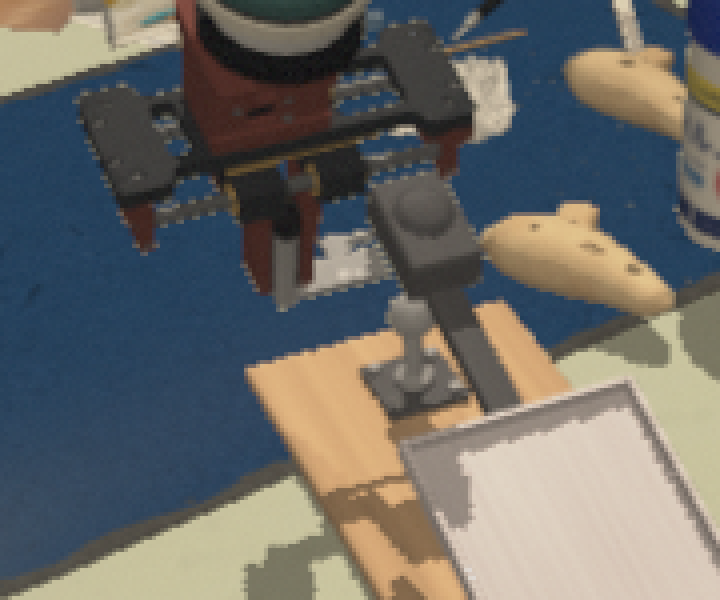

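View pics/w15.png

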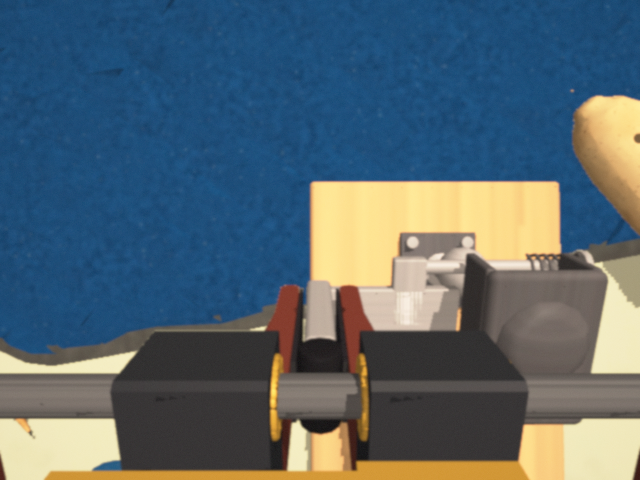

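Call:
drive_tool(
  plan=[
    [0,0,0,0,0,0,0],
    [0,0,0,0,0,0,0],
    [0,0,0,0,0,0,0],
    [0,0,0,0,0,0,0],
    [0,0,0,0,0,0,0],
    [0,0,0,0,0,0,0],
  ],
)

```text
t: 23.47
eef_pos: [514.0, 361.2, 121.1]
tcp_rot: [-0.094, 0.739, 0.658, 0.112]
wrist_force: [12.8, -3.1, -3.3]
gripper_width: 13.1
```

```bash
python3 -c "
from wr import *
save('t16',env.capture('top'))
s=env.read_state();print(state()[0],s['joint_vel'],s['wrist_force'],s['t'])"
```

```text
[514.01286713 361.19412671 121.1255062 ] [ 8.87252099e-04 -1.71740943e-03 -1.05038076e-04 -2.87551267e-04
  9.96924760e-05 -9.97348165e-04] [13.42869894 -3.96488583 -3.2208143 ] 23.5167
```

View pics/t16.png

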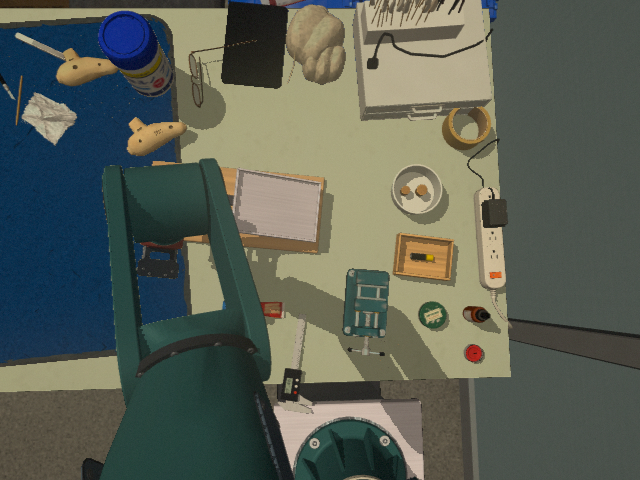

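```bash
python3 -c "
from h import *
print(env.job_done())"
```

```text
the job is handed in; nothing more can be done
None
```

I unloaded the trailer, pulled the latch all the way and lifted the tongue. I handed the job in at about 23.5 s with the arm still holding it up.

- **Goods:** both corks stand in the round dish, at about (405,190) and (421,190) in the last top picture. The battery lies in the oblong tray at about (422,257). The bed is empty. The wax tin is where it was, and so is the visible part of the glue tube; the arm hides the rest.
- **Latch:** the tool moved 13.9 mm to the side. The force then rose to about 14 N, above the spring's 10 N, so the latch was at its stop. A side force of about 13 N was still there at the last check.
- **Tongue:** the tool followed the trailer's arc up about 62 mm, which puts the coupler about 60 mm higher. The network's coupler point in the scene picture suggested a few millimetres more. The last readings showed no slip, and the arm was still.
- **Did not go as expected:** the finger opening read 13 mm, not the tab's 10 mm. The pads are closed on the 14 mm bead at the top of the tab rather than on its flat sides. I left it that way because it held through the pull and the lift.
- **Grasp offset:** the large cork was gripped about 7 mm off centre, but it was placed without trouble.

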